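Put the bench kit back into its foam cutouts

ROBOT

A 6-joint arm with a two-finger parallel gripper is mounted at the origin on the work surface. World frame = base frame: x ahead of the robot, y to its left, z up, the work surface at z = 0. Lengths are in m, angles in rad, forces in N, time in s.
With the tool pointing down it reaches from about 0.25 to 0.775 m from the base axis. Payload 8.9 kg.
Tool frame: the origin (TCP) lies on the centre line of the jaws, within the pads' length; the fingertips stand 17 mm ahead of it and the grasp point (between the pads) lies 2 mm behind it; z points along the fingers, y is the line along which they close (so a half turn about z gives the same grasp; the last joint's range is limited). The gripper opens to 85 mm and grips with 20 to 120 N. Pads are 22 mm wide; open, the fingers measure 114 mm over their backs; the gripper's body (76 mm by 85 mm) begins 54 mm behind the grasp point. The pads swing forward as they close: fully open they stand 13 mm farther back than shut.
Start: joints at [-1.315, 0.291, -0.153, 1.127, 0, 1.431], TCP at [0.202, -0.485, 0.248] pointing down, gripper open.
Joint ranges: [-2.52, 2.52], [-0.91, 1.74], [-1.3, 1.37], [-1.96, 2.02], [-1.52, 1.47], [-3.14, 3.14]. Speed limits (rad/s): [2.22, 2.22, 2.79, 3.14, 3.14, 3.14].

INTERFACE

Orientations are given as a 3x3 rotation matrix whose columns are the frame's x, y, z axes.
In Python, from bench import ctrl gives the robot as it stands.
- The arm moves only by the tool carry_out, never from a script. Its argument "increments" is one flat list of numbers, 7 for each row, row after row: the shift along the world's x, y, z in cm, then the turn, a rotation vector about the world's x, y, z in rad, then the closure in counts, from 0 (fully open) to 255 (shut). A call has 1 to 10 rows; each row is the pose to reach, as a shift and turn from the pose commanded when the call began; what a row does not reach only later rows make up. A row lasts 1/10 s, in which the tool goes at most 50 mm and 8.59 degrees, less where a joint would pass 70% of its speed; a pose out of reach is approached as far as the arm can. A call with a gripper value outside its range is refused whole. The fingers move at their own pace and stop on an object; "force" is the grip in N (left out, the last holds). Time passes only in rows, so rows that repeat a pose let the fingers close. It gives the time, the measured TCP pose, the force, the opening and the grip force at its end, in the units of the state.
- ctrl.sense(): the state, without advancing time (a new reading comes with each control period).
- ctrl.get_image(name): name is "scene" or "top"; returns a dict with "pixels" (420x560x3 uint8, red, green, blue), "camera_matrix" (3x3 intrinsics, pixels), "world_from_camera" (4x4, takes a point from camera to world coordinates). Camera axes: x right, y down, z forward; pixel columns grow to the right and rows downward; lengths in m; the calibration is good to about 2 mm. A picture is of the moment at which its call begins. There is no depth.
- ctrl.sign_off(): hands the job in; it is judged then, once.
The state is a dict: "time_s": time; "joint_pos": joint angles; "qvel": joint speeds; "joint_efforts": joint torques, N m; "tcp_pos": TCP position; "ee_rot": TCP orientation; "contact_force": force on the tool from outside, world axes, zero at the start; "moment": the same for the moment, N m; "width": opening from 0.0 (shut) to 1.0 (fully open); "gripper_force": force on a finger pad.
Only numpy, scipy, OpenCV 4.12 (cv2) and the standard library are available. Lean on these libraries where they do the work, as an engineer would, in place of code of your own. Each camera call takes 0.05 s, during which the arm holds its last target. There are 200 camera calls.

TASK

Put the hex key holder, the ratchet handle, the pump and the reflector away, each into the foam cutout of its own shape. Each must end upright or flat as it lies now and fully home on the floor of its cutout: the ratchet with its head in the wide end, and the reflector face down and pressed firmly all the way in, because its cutout is snug.

Things in the scene. Friction and masses are not known exactly. Their poses are not given: they have to be found in the camera images.
- hex_holder: Green plastic hex key holder: upright block 72 long (own x) x 32 wide (own y) x 36 high, five steel L keys rising in a row from its top to at most 80 above the underside, their short arms along own x. About 120 g, loose. Origin: centre of the underside; z up. Grip the block across its 32 width.
- ratchet: Chrome ratchet handle lying flat, 164 long, loose, about 300 g: grip section 18 wide (own y) x 24 high, from x = -90 to +15; a thinner neck; round head 38 in diameter, 26 high (30 with its dial), centred at x = +55. Origin: on the underside, in the grip section near the centre of mass, so the head lies on own +x. Grip it across the 18 width at the origin.
- pump: Small aluminium bicycle pump lying along own x, 164 long, 32 in diameter at the ends (26 between), black cap on its -x end, with a black plastic bracket block round its middle, 44 (x) x 30 (y) x 36 high, flat underneath. About 140 g, loose. Origin: centre of the bracket's underside. Grip the bracket across its 30 width.
- reflector: White plastic round reflector lying face down: disc 64 in diameter, 14 thick, the lowest 7 tapered to 56 in diameter, with a mounting block on its back, 26 (own x) x 16 (own y), from 14 to 44 above the underside. About 60 g, loose. Origin: centre of the underside; z up. Grip the block across its 16 width.
- foam_hex: Fixed foam module, dark with grey cutout floor, 116 (own x) x 84 x 10 high, with a rectangular cutout 88 (own x) x 48 (own y), 6 deep, for the hex key holder. Origin: underside, under the cutout's centre; cutout floor at z = 4, top at z = 10. The holder fits either way round.
- foam_ratchet: Fixed foam module, dark with grey cutout floor, 200 (own x) x 84 x 10 high; keyhole cutout 6 deep for the ratchet: slot 34 wide from x = -98 to +28, wide end 54 x 54 for the head from x = +28 to +82. Origin: underside, where the ratchet's origin belongs (module spans x = -108 to +92); cutout floor at z = 4. Ratchet's +x goes along module's +x; it does not fit the wrong way round.
- foam_pump: Fixed foam module, dark with grey cutout floor, 200 (own x) x 84 x 10 high, with a plain rectangular cutout 180 (own x) x 48 (own y), 6 deep, for the pump. Origin: underside, under the cutout's centre; cutout floor at z = 4, top at z = 10. The pump fits either way round.
- foam_reflector: Fixed foam module, dark with grey cutout floor, 116 (own x) x 84 x 16 high; round cutout 73 in diameter, 11 deep, for the reflector. Four springy foam lips in it leave 62 between them: press the 64 disc down past them with some 5 to 15 N until it rests on the floor, 3 proud of the foam, any yaw. Origin: underside, under the cutout's centre; cutout floor at z = 5, top at z = 16.
Mind the look-alikes: they are no part of the job. Leave any yellow look-alike of the foam_hex alone.

How it is judged:
At the end, for the whole second after the job is handed in: Each of the four lies in its own cutout, released and at rest: its origin within 15 mm (reflector 6 mm) sideways of the module's origin and within 2 mm (holder and reflector 2.5 mm) of resting on the cutout's floor, and level to 0.03 rad (holder and reflector 0.06 rad) (horizontal distance between hex_holder and foam_hex below 0.015 m and z of hex_holder in the frame of foam_hex between 0 and 0.0065 m and angle between each of hex_holder, reflector's own z axis and vertical below 0.06 rad and linear speed of each of hex_holder, ratchet, pump, reflector below 0.02 m/s and contact force between each of hex_holder, ratchet, pump, reflector and the fingers below 0.05 N and horizontal distance between ratchet and foam_ratchet below 0.015 m and z of ratchet in the frame of foam_ratchet between 0 and 0.006 m and angle between each of ratchet, pump's own z axis and vertical below 0.03 rad and horizontal distance between pump and foam_pump below 0.015 m and z of pump in the frame of foam_pump between 0 and 0.006 m and horizontal distance between reflector and foam_reflector below 0.006 m and z of reflector in the frame of foam_reflector between 0 and 0.0075 m); the robot touches nothing.
It also fails if it takes over 112 s, if anything falls off the work surface, if the arm or the gripper's body presses on something with over 40 N, if the wrist force passes 120 N, or if a joint passes its speed limit or range.

## Working session

There is one attempt and no reset: what is moved stays moved. The work goes in short steps, Python scripts to look and compute and a tool call to move; the robot and the scene stay as the last step left them, time stands still between calls to the robot, and variables do not carry over. Pictures are saved under pics/ and viewed, at most 14 in all, crops included, and the job is handed in when it is done.

Besides the shell and the picture viewer there is one more tool, called after "Call:" as name(argument=value, ...) on one line, values as JSON. carry_out: Moves the arm, as the interface text tells. Its arguments: {"type":"object","properties":{"increments":{"type":"array"},"force":{"type":"number"}},"required":["increments"]}

```bash
mkdir -p pics; cat > h.py <<'E'
import numpy as np, cv2
from bench import ctrl
def grab(n,f=None):
    d=ctrl.get_image(n)
    if f: cv2.imwrite('pics/'+f,d['pixels'][:,:,::-1])
    return d
def ray(d,u,v,z):
    K=np.array(d['camera_matrix']);T=np.array(d['world_from_camera'])
    r=T[:3,:3]@np.linalg.solve(K,[u,v,1]);o=T[:3,3]
    return o+r*(z-o[2])/r[2]
E
python3 - <<'E'
from h import *
for n in('top','scene'):
    d=grab(n,n+'0.png');print(n,np.round(d['camera_matrix'],1).tolist(),np.round(d['world_from_camera'],3).tolist())
    np.savez(n+'0.npz',**d)
s=ctrl.sense();print(s)
E
```

```text
top [[413.8, 0.0, 278.1], [0.0, 413.8, 212.5], [0.0, 0.0, 1.0]] [[0.018, -0.998, 0.062, 0.364], [-1.0, -0.018, 0.005, -0.069], [-0.004, -0.062, -0.998, 1.064], [0.0, 0.0, 0.0, 1.0]]
scene [[511.5, 0.0, 278.2], [0.0, 511.5, 215.0], [0.0, 0.0, 1.0]] [[-0.781, 0.493, -0.384, 0.942], [0.625, 0.61, -0.487, 0.575], [-0.006, -0.62, -0.785, 1.113], [0.0, 0.0, 0.0, 1.0]]
{'time_s': 0.1, 'joint_pos': array([-1.31529986e+00,  2.91264634e-01, -1.54044348e-01,  1.12672213e+00,
        3.61213631e-07,  1.43149975e+00]), 'qvel': array([-3.88526580e-06, -8.44529153e-04,  1.93572922e-03, -1.44634977e-03,
       -8.21700359e-04, -6.52443583e-05]), 'joint_efforts': array([-4.01367515e-04, -5.37977672e+01,  3.31918895e+01,  9.27694986e-03,
       -2.78888156e-04, -2.68106544e-05]), 'tcp_pos': array([ 0.20183186, -0.48423974,  0.24777102]), 'ee_rot': array([[ 9.23076207e-01,  3.84616977e-01, -3.11711374e-04],
       [ 3.84617065e-01, -9.23075450e-01,  1.19478820e-03],
       [ 1.71802709e-04, -1.22277007e-03, -9.99999238e-01]]), 'contact_force': array([ 0.09296066, -0.30389554, -0.28483412]), 'moment': array([0.01987627, 0.02906741, 0.01188951]), 'gripper_force': 0.0, 'width': 1.0007189081553025}
```

View pics/top0.png

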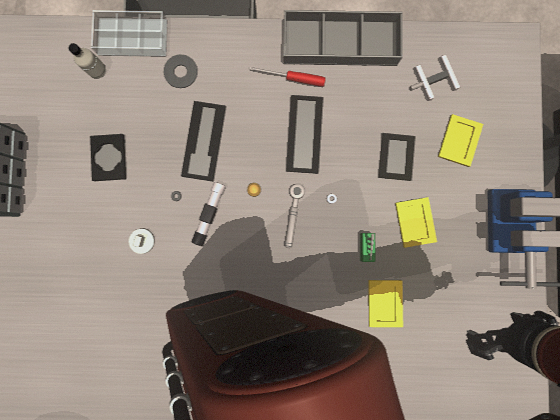

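View pics/scene0.png

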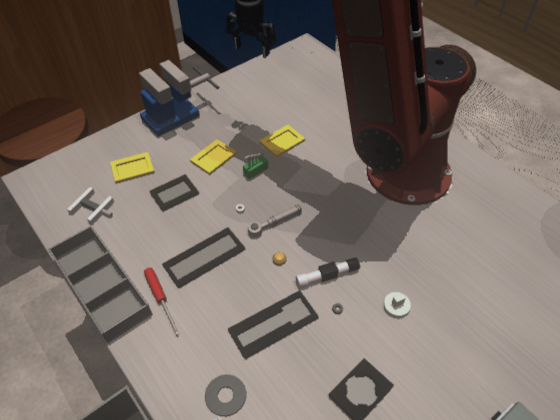

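```bash
cat > m.py <<'E'
from h import *
d=dict(np.load('top0.npz'));im=d['pixels'];g=cv2.cvtColor(im,cv2.COLOR_RGB2GRAY);hsv=cv2.cvtColor(im,cv2.COLOR_RGB2HSV)
bl=cv2.GaussianBlur(im,(0,0),12).astype(int)
def rect(mask,roi,z,name):
    x0,y0,x1,y1=roi;m=np.zeros_like(mask);m[y0:y1,x0:x1]=mask[y0:y1,x0:x1]
    m=m.astype(np.uint8)
    cs=cv2.findContours(m,cv2.RETR_EXTERNAL,cv2.CHAIN_APPROX_NONE)[0]
    c=max(cs,key=cv2.contourArea)[:,0]
    P=np.array([ray(d,u,v,z)[:2]*1000 for u,v in c],np.float32)
    (cx,cy),(w,h),a=cv2.minAreaRect(P)
    if w<h:w,h,a=h,w,a-90
    print(name,'c',round(cx,1),round(cy,1),'size',round(w,1),round(h,1),'longaxis yaw',round((a+90)%180-90,1),'px',c.mean(0).round(1))
    out[m>0]=out[m>0]//2+np.array([127,0,127],np.uint8)
out=im.copy()
dark=g<75
rect(dark,(85,128,132,188),.016,'f_refl'); rect(dark,(175,95,232,184),.010,'f_ratch')
rect(dark,(280,90,328,178),.010,'f_pump'); rect(dark,(372,128,420,184),.010,'f_hex')
h,s,v=cv2.split(hsv)
rect((s>90)&(h>40)&(h<95),(350,222,385,270),.036,'hexh')
warm=im[:,:,0].astype(int)-im[:,:,2]
rect((warm<14)&(v>150),(122,222,160,260),.012,'refl')
rect(((warm<10)&(v>165))|(g<75),(185,175,232,250),.02,'pump')
rect((g<75),(194,200,220,226),.036,'bracket')
rect((warm<14),(278,180,310,210),.026,'rat_head')
rect((warm<14),(280,180,310,250),.024,'ratchet')
cv2.imwrite('pics/m.png',cv2.resize(out[90:275,80:430,::-1],None,fx=2.25,fy=2.25,interpolation=cv2.INTER_CUBIC))
E
python3 m.py
```

```text
f_refl c 564.1 374.8 size 117.7 87.1 longaxis yaw 4.8 px [107.6 157.2]
f_ratch c 612.4 132.7 size 199.7 83.2 longaxis yaw -7.9 px [203.1 140.6]
f_pump c 634.8 -127.6 size 200.4 82.5 longaxis yaw -2.8 px [304.2 134. ]
f_hex c 579.3 -365.0 size 116.6 83.9 longaxis yaw -4.8 px [396.2 156.4]
hexh c 346.5 -287.2 size 69.3 32.1 longaxis yaw 0.2 px [368.3 247.6]
refl c 351.0 282.6 size 61.0 61.0 longaxis yaw -87.9 px [141.  240.9]
pump c 422.9 113.9 size 163.1 32.7 longaxis yaw -18.9 px [207.1 215.6]
bracket c 422.4 111.0 size 42.5 32.4 longaxis yaw -17.4 px [207.8 213.6]
rat_head c 485.2 -111.0 size 17.8 15.1 longaxis yaw 0.9 px [296.6 190.6]
ratchet c 485.4 -111.1 size 17.8 15.2 longaxis yaw 0.9 px [296.6 190.6]
```

View pics/m.png

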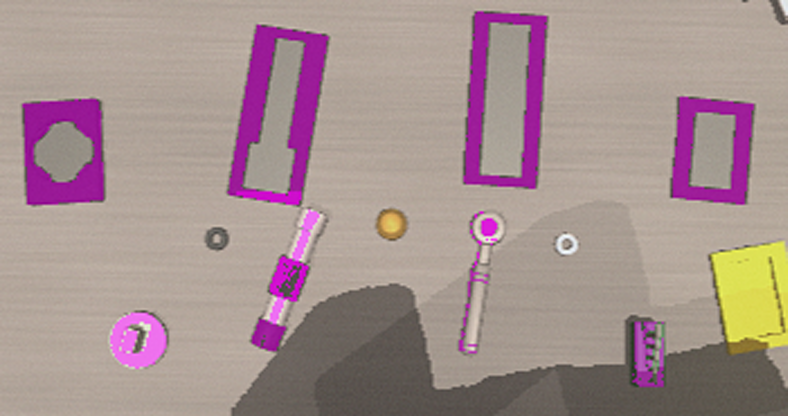

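The overlay shows all four foams cleanly masked. The keyhole's wide end points to −x (crop ~(270,168)) and the ratchet head to +x (crop (488,229)). I still need the ratchet's ends, the reflector's block yaw and the holder's exact outline.

```bash
python3 - <<'E'
import numpy as np,cv2
t=np.load('top0.npz')['pixels'][:,:,::-1];s=np.load('scene0.npz')['pixels'][:,:,::-1]
def c(i,x,y,w,h,f):return cv2.resize(i[y:y+h,x:x+w],None,fx=f,fy=f,interpolation=cv2.INTER_CUBIC)
a=np.hstack([c(t,122,220,40,40,7),c(t,350,225,40,40,7),c(t,272,180,30,70,4)[:280]])
b=np.hstack([c(s,375,280,45,40,7),c(s,235,145,40,40,7),c(s,240,200,17,40,7)])
w=max(a.shape[1],b.shape[1]);p=lambda i:cv2.copyMakeBorder(i,0,0,0,w-i.shape[1],0)
cv2.imwrite('pics/z.png',np.vstack([p(a),p(b)]))
E
```

```text
(no output)
```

View pics/z.png

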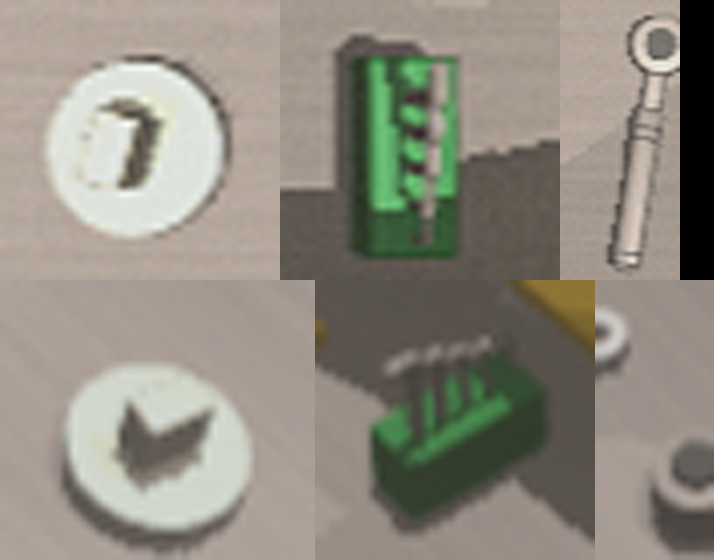

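```bash
python3 - <<'E'
from h import *
s=dict(np.load('scene0.npz'));t=dict(np.load('top0.npz'))
A,B,C=[ray(s,375+x/7,280+(y-280)/7,.044)[:2]*1000 for x,y in((130,400),(155,443),(213,408))]
for p,q in((A,B),(B,C)):
    e=q-p;print(p.round(),q.round(),'len',np.hypot(*e).round(1),'yaw',np.degrees(np.arctan2(e[1],e[0])).round(1))
print('block c',((A+C)/2).round(1))
print('disc top',ray(t,122+135/7,220+147/7,.014)*1000,'scene',ray(s,375+157/7,280+168/7,.014)*1000)
P,Q=[ray(t,122+x/7,220+y/7,.044)[:2]*1000 for x,y in((135,122),(123,187))];e=Q-P
print('top edge len',np.hypot(*e),np.degrees(np.arctan2(e[1],e[0])))
print('hex top',ray(t,369,247.5,.036)*1000)
H=ray(t,272+(658-560)/4,180+44/4,.028)*1000;H2=ray(s,240+(695-595)/7,200+(462-280)/7,.030)*1000;G=ray(t,272+(625-560)/4,180+262/4,.02)*1000
e=(H-G)[:2];u=e/np.hypot(*e);print('head',H,H2,'gripend',G,'len',np.hypot(*e),'yaw',np.degrees(np.arctan2(e[1],e[0])),'origin',H[:2]-55*u)
# tool yaw
R=ctrl.sense()['ee_rot'];print('tool y dir',np.degrees(np.arctan2(R[1,1],R[0,1])))
# cutout centres from grey floors (top view)
g=cv2.cvtColor(t['pixels'],cv2.COLOR_RGB2GRAY)
for n,(x0,y0,x1,y1),z in(('refl',(93,138,123,178),.012),('hex',(384,138,412,176),.007),('pump',(290,98,322,172),.007)):
    m=np.zeros_like(g);m[y0:y1,x0:x1]=(g[y0:y1,x0:x1]>75)
    c=max(cv2.findContours(m,0,1)[0],key=cv2.contourArea)[:,0]
    P=np.array([ray(t,a,b,z)[:2]*1000 for a,b in c],np.float32);print(n,cv2.minAreaRect(P))
E
```

```text
[362. 276.] [368. 292.] len 17.4 yaw 71.8
[368. 292.] [343. 295.] len 25.1 yaw 172.9
block c [352.4 285.6]
disc top [350.93186543 281.20636595  14.        ] scene [352.34005838 286.12870493  14.        ]
top edge len 23.11652423868135 171.68661280579514
hex top [ 345.3011974  -290.91674173   36.        ]
head [ 483.62781178 -109.72062709   28.        ] [ 485.39138733 -107.53887754   30.        ] gripend [346.36960353 -91.37414794  20.        ] len 138.47891185971858 yaw -7.613256615277172 origin [ 429.11264154 -102.43391217]
tool y dir -67.38001837818564
refl ((564.4160766601562, 376.5086364746094), (63.10044479370117, 63.31087875366211), 46.942874908447266)
hex ((580.0640258789062, -366.3095703125), (48.29445266723633, 87.1994400024414), 85.7474136352539)
pump ((635.3629760742188, -127.41413879394531), (49.261314392089844, 179.10910034179688), 87.27040100097656)
```

Call:
carry_out(increments=[14.35, 19.5, -9.8, 0, 0, -0.386, 0, 14.35, 19.5, -9.8, 0, 0, -0.386, 0, 14.35, 19.5, -9.8, 0, 0, -0.386, 0, 14.35, 19.5, -9.8, 0, 0, -0.386, 0, 14.35, 19.5, -9.8, 0, 0, -0.386, 0, 14.35, 19.5, -9.8, 0, 0, -0.386, 0, 14.35, 19.5, -9.8, 0, 0, -0.386, 0, 14.35, 19.5, -9.8, 0, 0, -0.386, 0], force=40)

```text
time_s: 0.9
tcp_pos: [0.3454, -0.2902, 0.1506]
ee_rot: [[1.0, 0.009, -0.0], [0.009, -1.0, -0.001], [-0.0, 0.001, -1.0]]
contact_force: [0.2, -0.4, -0.7]
width: 0.998
gripper_force: 0.0
```

```bash
python3 - <<'E'
from h import *
d=grab('scene');s=ctrl.sense();print(s['time_s'],s['tcp_pos'],s['joint_pos'].round(2))
im=d['pixels'][100:250,180:340,::-1];cv2.imwrite('pics/a1.png',cv2.resize(im,None,fx=3.5,fy=3.5))
E
```

```text
0.95 [ 0.34534737 -0.29076432  0.15075816] [-0.86  0.24 -0.5   0.83 -0.    2.27]
```

View pics/a1.png

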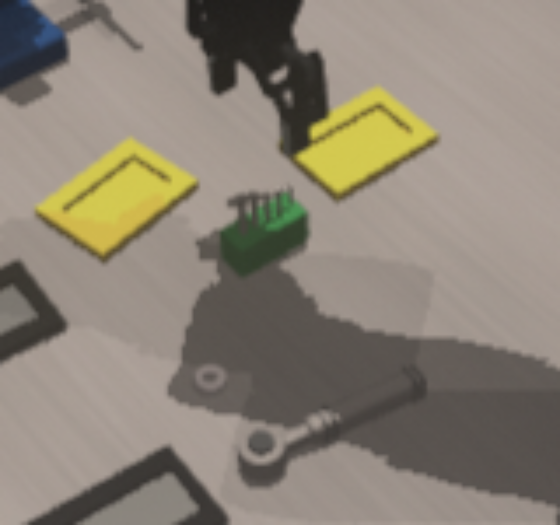

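The open jaws hang above and behind the green holder (crop ~(265,230)), which stays fully visible between its yellow neighbours. I'm descending.

Call:
carry_out(increments=[0, 0, -5, 0, 0, 0, 0, 0, 0, -9, 0, 0, 0, 0, 0, 0, -11, 0, 0, 0, 0, 0, 0, -12.05, 0, 0, 0, 0, 0, 0, -12.05, 0, 0, 0, 0, 0, 0, -12.05, 0, 0, 0, 255, 0, 0, -12.05, 0, 0, 0, 255, 0, 0, -12.05, 0, 0, 0, 255, 0, 0, -12.05, 0, 0, 0, 255, 0, 0, -12.05, 0, 0, 0, 255], force=40)

```text
time_s: 1.95
tcp_pos: [0.3459, -0.2901, 0.0307]
ee_rot: [[1.0, 0.009, 0.001], [0.009, -1.0, -0.001], [0.001, 0.001, -1.0]]
contact_force: [-0.0, 0.8, 8.4]
width: 0.366
gripper_force: 39.8
```

Call:
carry_out(increments=[0, 0, 0, 0, 0, 0, 255, 0, 0, 0, 0, 0, 0, 255, 0, 0, 0, 0, 0, 0, 255, 0, 0, 0, 0, 0, 0, 255, 0, 0, 2, 0, 0, 0, 255, 0, 0, 4, 0, 0, 0, 255, 0, 0, 6, 0, 0, 0, 255, 0, 0, 6, 0, 0, 0, 255])

```text
time_s: 2.75
tcp_pos: [0.3466, -0.2908, 0.0921]
ee_rot: [[1.0, 0.009, 0.003], [0.009, -1.0, -0.003], [0.003, 0.003, -1.0]]
contact_force: [0.3, 0.2, -2.0]
width: 0.368
gripper_force: 40.5
```

Call:
carry_out(increments=[23.45, -7.6, 1, 0, 0, -0.093, 255, 23.45, -7.6, 1, 0, 0, -0.093, 255, 23.45, -7.6, 1, 0, 0, -0.093, 255, 23.45, -7.6, 1, 0, 0, -0.093, 255, 23.45, -7.6, 1, 0, 0, -0.093, 255, 23.45, -7.6, 1, 0, 0, -0.093, 255, 23.45, -7.6, 1, 0, 0, -0.093, 255, 23.45, -7.6, 1, 0, 0, -0.093, 255, 23.45, -7.6, 1, 0, 0, -0.093, 255])

```text
time_s: 3.65
tcp_pos: [0.5786, -0.3651, 0.0997]
ee_rot: [[0.996, -0.085, -0.001], [-0.085, -0.996, 0.001], [-0.001, -0.001, -1.0]]
contact_force: [0.3, 0.7, -1.5]
width: 0.365
gripper_force: 40.4
```

```bash
python3 - <<'E'
from h import *
s=ctrl.sense();print(s['time_s'],s['tcp_pos'])
d=grab('scene');e=grab('top')
a=cv2.resize(d['pixels'][130:280,110:250,::-1],None,fx=2.8,fy=2.8);b=cv2.resize(e['pixels'][110:260,340:480,::-1],None,fx=2.8,fy=2.8)
cv2.imwrite('pics/a2.png',np.hstack([a,b]))
E
```

```text
3.65 [ 0.57856754 -0.36514875  0.09965607]
```

View pics/a2.png

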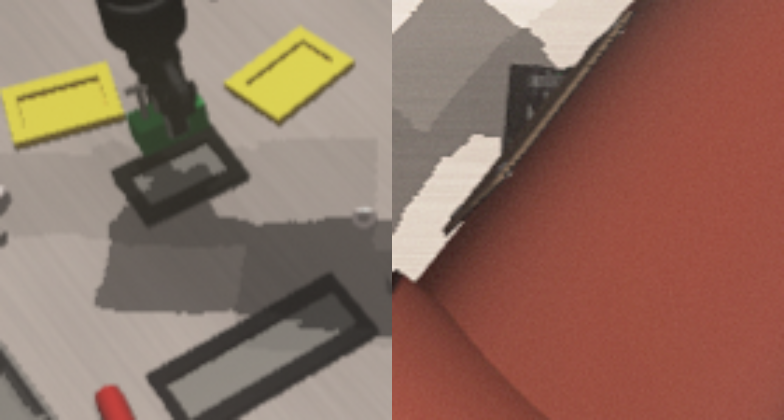

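The holder hangs level over the dark hex foam (left crop ~(180,170)), correctly oriented. I'm lowering it and releasing.

Call:
carry_out(increments=[0, 0, -3, 0, 0, 0, 255, 0, 0, -5, 0, 0, 0, 255, 0, 0, -6, 0, 0, 0, 255, 0, 0, -6.5, 0, 0, 0, 255, 0, 0, -6.5, 0, 0, 0, 255, 0, 0, -6.5, 0, 0, 0, 255])

```text
time_s: 4.35
tcp_pos: [0.5804, -0.3661, 0.0358]
ee_rot: [[0.996, -0.084, 0.001], [-0.084, -0.996, -0.001], [0.001, 0.001, -1.0]]
contact_force: [0.9, 0.0, -0.9]
width: 0.366
gripper_force: 40.4
```

Call:
carry_out(increments=[0, 0, 0, 0, 0, 0, 100, 0, 0, 0, 0, 0, 0, 50, 0, 0, 0, 0, 0, 0, 0, 0, 0, 0, 0, 0, 0, 0, 0, 0, 0, 0, 0, 0, 0, 0, 0, 3, 0, 0, 0, 0, 0, 0, 7, 0, 0, 0, 0, 0, 0, 10, 0, 0, 0, 0, 0, 0, 12, 0, 0, 0, 0, 0, 0, 12, 0, 0, 0, 0])

```text
time_s: 5.35
tcp_pos: [0.5814, -0.3668, 0.1584]
ee_rot: [[0.996, -0.084, 0.004], [-0.084, -0.996, -0.004], [0.005, 0.003, -1.0]]
contact_force: [0.3, 0.2, -1.1]
width: 0.997
gripper_force: 0.0
```

Call:
carry_out(increments=[-15.05, 26.4, -3, 0, 0, -0.049, 0, -15.05, 26.4, -3, 0, 0, -0.049, 0, -15.05, 26.4, -3, 0, 0, -0.049, 0, -15.05, 26.4, -3, 0, 0, -0.049, 0, -15.05, 26.4, -3, 0, 0, -0.049, 0, -15.05, 26.4, -3, 0, 0, -0.049, 0, -15.05, 26.4, -3, 0, 0, -0.049, 0, -15.05, 26.4, -3, 0, 0, -0.049, 0, -15.05, 26.4, -3, 0, 0, -0.049, 0, -15.05, 26.4, -3, 0, 0, -0.049, 0])

```text
time_s: 6.35
tcp_pos: [0.4304, -0.1027, 0.1248]
ee_rot: [[0.991, -0.134, 0.001], [-0.134, -0.991, -0.001], [0.001, 0.0, -1.0]]
contact_force: [-1.3, -0.4, -0.1]
width: 1.003
gripper_force: 0.0
```

```bash
python3 - <<'E'
from h import *
s=ctrl.sense();print(s['time_s'],s['tcp_pos'],s['joint_pos'].round(2))
d=grab('scene')
cv2.imwrite('pics/a3.png',cv2.resize(d['pixels'][120:300,120:340,::-1],None,fx=3,fy=3))
E
```

```text
6.35 [ 0.43042219 -0.10272834  0.12481485] [-0.4   0.25 -0.56  0.75 -0.    2.88]
```

View pics/a3.png

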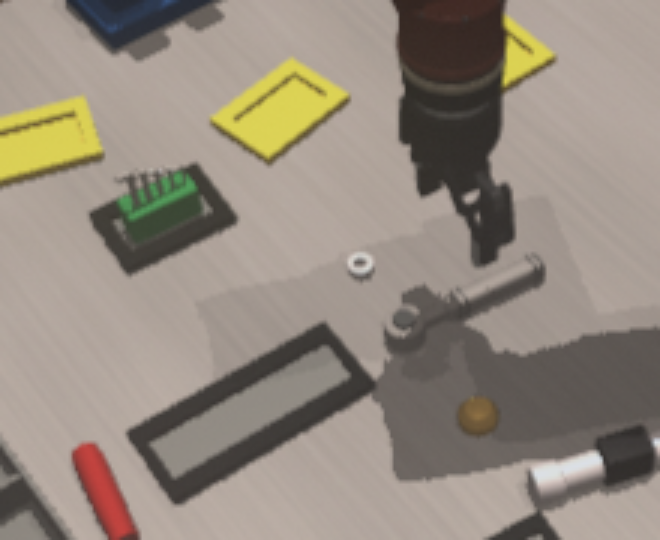

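The holder sits inside its cutout (crop (162,210)) and the jaws are over the ratchet grip (crop (490,285)). I'm descending and gripping.

Call:
carry_out(increments=[0, 0, -5, 0, 0, 0, 0, 0, 0, -8, 0, 0, 0, 0, 0, 0, -10, 0, 0, 0, 0, 0, 0, -10, 0, 0, 0, 0, 0, 0, -10, 0, 0, 0, 255, 0, 0, -10, 0, 0, 0, 255, 0, 0, -10, 0, 0, 0, 255, 0, 0, -10, 0, 0, 0, 255, 0, 0, -10, 0, 0, 0, 255, 0, 0, -10, 0, 0, 0, 255], force=70)

```text
time_s: 7.4
tcp_pos: [0.4299, -0.1018, 0.0257]
ee_rot: [[0.991, -0.133, 0.001], [-0.133, -0.991, -0.001], [0.001, 0.0, -1.0]]
contact_force: [-1.2, 0.4, 11.3]
width: 0.193
gripper_force: 69.2
```

Call:
carry_out(increments=[0, 0, 0, 0, 0, 0, 255, 0, 0, 0, 0, 0, 0, 255, 0, 0, 0, 0, 0, 0, 255, 0, 0, 0, 0, 0, 0, 255, 0, 0, 0, 0, 0, 0, 255, 0, 0, 3, 0, 0, 0, 255, 0, 0, 7, 0, 0, 0, 255, 0, 0, 10, 0, 0, 0, 255, 0, 0, 10, 0, 0, 0, 255, 0, 0, 10, 0, 0, 0, 255])

```text
time_s: 8.4
tcp_pos: [0.4297, -0.1017, 0.1251]
ee_rot: [[0.991, -0.133, 0.001], [-0.133, -0.991, -0.001], [0.001, 0.0, -1.0]]
contact_force: [0.3, 0.3, -3.0]
width: 0.191
gripper_force: 69.7
```

Call:
carry_out(increments=[2, 3, 0, 0, 0, 0.14, 255, 4, 6, 0, 0, 0, 0.28, 255, 6, 8, 0, 0, 0, 0.42, 255, 8, 11, 0, 0, 0, 0.56, 255, 10, 14, 0, 0, 0, 0.7, 255, 12, 16, 0, 0, 0, 0.84, 255, 14, 18, 0, 0, 0, 0.98, 255, 16, 21, 0, 0, 0, 1.12, 255, 17.5, 23.6, 0, 0, 0, 1.26, 255, 17.5, 23.6, 0, 0, 0, 1.4, 255])

```text
time_s: 9.4
tcp_pos: [0.6049, 0.1374, 0.1223]
ee_rot: [[0.291, 0.957, -0.002], [0.957, -0.291, 0.001], [0.0, -0.002, -1.0]]
contact_force: [-0.8, -0.7, -1.6]
width: 0.188
gripper_force: 69.7
```

Call:
carry_out(increments=[0, 0, 0, 0, 0, 0.14, 255, 0, 0, 0, 0, 0, 0.28, 255, 0, 0, 0, 0, 0, 0.42, 255, 0, 0, 0, 0, 0, 0.56, 255, 0, 0, 0, 0, 0, 0.7, 255, 0, 0, 0, 0, 0, 0.84, 255, 0, 0, 0, 0, 0, 0.98, 255, 0, 0, 0, 0, 0, 1.12, 255, 0, 0, 0, 0, 0, 1.26, 255, 0, 0, 0, 0, 0, 1.4, 255])

```text
time_s: 10.4
tcp_pos: [0.6031, 0.1342, 0.1224]
ee_rot: [[-0.892, 0.452, -0.004], [0.452, 0.892, -0.0], [0.003, -0.002, -1.0]]
contact_force: [0.1, 0.2, -2.5]
width: 0.189
gripper_force: 69.7
```

Call:
carry_out(increments=[0, 0, 0, 0, 0, 0.14, 255, 0, 0, 0, 0, 0, 0.28, 255, 0, 0, 0, 0, 0, 0.337, 255, 0, 0, -3, 0, 0, 0.337, 255, 0, 0, -5, 0, 0, 0.337, 255, 0, 0, -5, 0, 0, 0.337, 255, 0, 0, -5, 0, 0, 0.337, 255])

```text
time_s: 11.1
tcp_pos: [0.6034, 0.1343, 0.0736]
ee_rot: [[-0.991, 0.137, -0.003], [0.137, 0.991, -0.0], [0.003, -0.001, -1.0]]
contact_force: [0.5, 0.0, -2.0]
width: 0.191
gripper_force: 69.5
```

```bash
python3 - <<'E'
from h import *
s=ctrl.sense();print(s['time_s'],s['tcp_pos'],s['joint_pos'].round(2))
d=grab('scene');e=grab('top')
a=cv2.resize(d['pixels'][230:370,200:340,::-1],None,fx=2.8,fy=2.8);b=cv2.resize(e['pixels'][80:220,140:280,::-1],None,fx=2.8,fy=2.8)
cv2.imwrite('pics/a4.png',np.hstack([a,b]))
E
```

```text
11.1 [0.60344709 0.13426133 0.07362712] [ 0.1   0.61 -0.14  0.83 -0.    0.24]
```

View pics/a4.png

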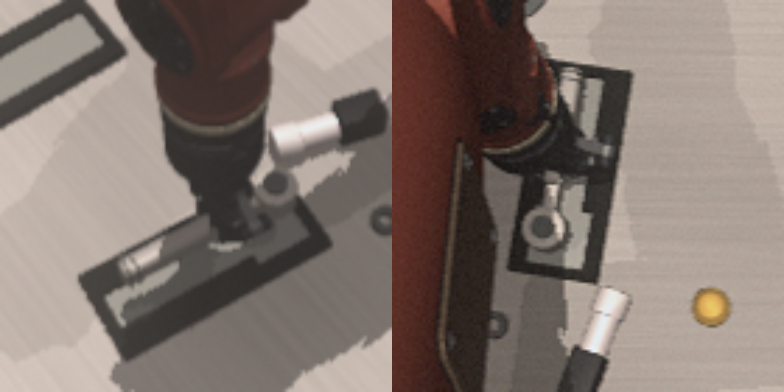

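The ratchet head points to the keyhole's wide end: in the right crop it is at (544,228) over the wide end. In the left crop it is likewise lined up. I'm lowering it.

Call:
carry_out(increments=[0, 0, -2, 0, 0, 0, 255, 0, 0, -3, 0, 0, 0, 255, 0, 0, -4, 0, 0, 0, 255, 0, 0, -4.4, 0, 0, 0, 255, 0, 0, -4.4, 0, 0, 0, 255, 0, 0, -4.4, 0, 0, 0, 255])

```text
time_s: 11.8
tcp_pos: [0.6047, 0.1344, 0.0312]
ee_rot: [[-0.991, 0.137, 0.001], [0.137, 0.991, 0.0], [-0.001, 0.0, -1.0]]
contact_force: [0.5, -0.1, -2.5]
width: 0.188
gripper_force: 69.6
```

Call:
carry_out(increments=[0, 0, -0.13, 0, 0, 0, 255, 0, 0, -0.13, 0, 0, 0, 255, 0, 0, -0.13, 0, 0, 0, 120, 0, 0, -0.13, 0, 0, 0, 60, 0, 0, -0.13, 0, 0, 0, 0, 0, 0, -0.13, 0, 0, 0, 0, 0, 0, 3, 0, 0, 0, 0, 0, 0, 7, 0, 0, 0, 0, 0, 0, 10, 0, 0, 0, 0, 0, 0, 10, 0, 0, 0, 0])

```text
time_s: 12.8
tcp_pos: [0.6072, 0.1347, 0.1355]
ee_rot: [[-0.991, 0.137, 0.007], [0.137, 0.991, 0.001], [-0.007, 0.002, -1.0]]
contact_force: [0.5, 1.3, -0.4]
width: 0.998
gripper_force: 0.0
```

Call:
carry_out(increments=[-18.2, -2.1, 0, 0, 0, -0.188, 0, -18.2, -2.1, 0, 0, 0, -0.188, 0, -18.2, -2.1, 0, 0, 0, -0.188, 0, -18.2, -2.1, 0, 0, 0, -0.188, 0, -18.2, -2.1, 0, 0, 0, -0.188, 0, -18.2, -2.1, 0, 0, 0, -0.188, 0, -18.2, -2.1, 0, 0, 0, -0.188, 0])

```text
time_s: 13.5
tcp_pos: [0.4238, 0.1135, 0.1309]
ee_rot: [[-0.947, 0.32, 0.001], [0.32, 0.947, 0.0], [-0.001, 0.001, -1.0]]
contact_force: [-0.6, -0.2, -0.2]
width: 0.999
gripper_force: 0.0
```

```bash
python3 - <<'E'
from h import *
d=grab('scene')
cv2.imwrite('pics/a5.png',cv2.resize(d['pixels'][210:370,210:400,::-1],None,fx=3.3,fy=3.3))
E
```

```text
(no output)
```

View pics/a5.png

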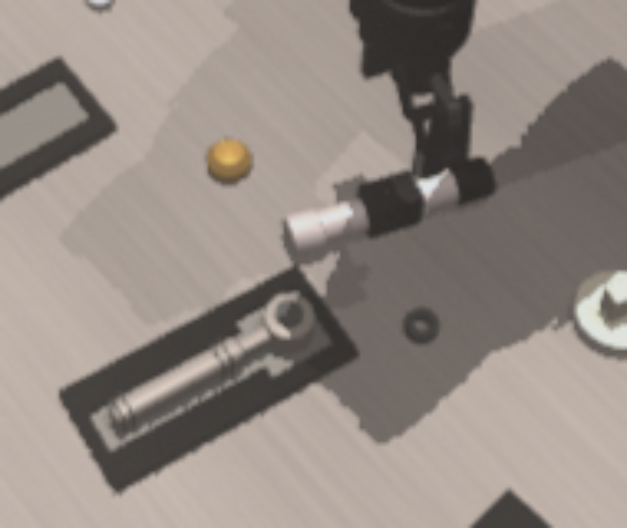

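The ratchet lies in its keyhole with its head at (290,315) in the wide end. The jaws hang over the pump bracket at (390,205).

Call:
carry_out(increments=[0, 0, -5, 0, 0, 0, 0, 0, 0, -8, 0, 0, 0, 0, 0, 0, -10.05, 0, 0, 0, 0, 0, 0, -10.05, 0, 0, 0, 0, 0, 0, -10.05, 0, 0, 0, 255, 0, 0, -10.05, 0, 0, 0, 255, 0, 0, -10.05, 0, 0, 0, 255, 0, 0, -10.05, 0, 0, 0, 255, 0, 0, -10.05, 0, 0, 0, 255, 0, 0, -10.05, 0, 0, 0, 255], force=50)

```text
time_s: 14.55
tcp_pos: [0.4233, 0.1135, 0.0313]
ee_rot: [[-0.947, 0.32, 0.002], [0.32, 0.947, 0.0], [-0.002, 0.001, -1.0]]
contact_force: [-1.1, 0.1, 7.6]
width: 0.341
gripper_force: 49.6
```

Call:
carry_out(increments=[0, 0, 0, 0, 0, 0, 255, 0, 0, 0, 0, 0, 0, 255, 0, 0, 0, 0, 0, 0, 255, 0, 0, 0, 0, 0, 0, 255, 0, 0, 3, 0, 0, 0, 255, 0, 0, 7, 0, 0, 0, 255, 0, 0, 10, 0, 0, 0, 255, 0, 0, 10, 0, 0, 0, 255, 0, 0, 10, 0, 0, 0, 255])

```text
time_s: 15.45
tcp_pos: [0.4228, 0.1134, 0.1308]
ee_rot: [[-0.947, 0.32, 0.002], [0.32, 0.947, 0.0], [-0.002, 0.001, -1.0]]
contact_force: [0.6, -0.2, -1.5]
width: 0.342
gripper_force: 50.5
```

Call:
carry_out(increments=[21.25, -24.05, 0, 0, 0, 0.277, 255, 21.25, -24.05, 0, 0, 0, 0.277, 255, 21.25, -24.05, 0, 0, 0, 0.277, 255, 21.25, -24.05, 0, 0, 0, 0.277, 255, 21.25, -24.05, 0, 0, 0, 0.277, 255, 21.25, -24.05, 0, 0, 0, 0.277, 255, 21.25, -24.05, 0, 0, 0, 0.277, 255, 21.25, -24.05, -3, 0, 0, 0.277, 255, 21.25, -24.05, -5, 0, 0, 0.277, 255, 21.25, -24.05, -5, 0, 0, 0.277, 255])

```text
time_s: 16.45
tcp_pos: [0.6316, -0.1263, 0.0753]
ee_rot: [[-0.999, 0.049, -0.008], [0.049, 0.999, 0.003], [0.008, 0.002, -1.0]]
contact_force: [-2.0, 0.2, -1.5]
width: 0.34
gripper_force: 50.4
```

```bash
python3 - <<'E'
from h import *
s=ctrl.sense();print(s['time_s'],s['tcp_pos'],s['ee_rot'][:,0])
d=grab('scene');e=grab('top')
a=cv2.resize(d['pixels'][180:320,130:270,::-1],None,fx=2.8,fy=2.8);b=cv2.resize(e['pixels'][80:220,240:380,::-1],None,fx=2.8,fy=2.8)
cv2.imwrite('pics/a6.png',np.hstack([a,b]))
E
```

```text
16.45 [ 0.63162077 -0.12634519  0.07528038] [-0.99875689  0.04918156  0.00811436]
```

View pics/a6.png

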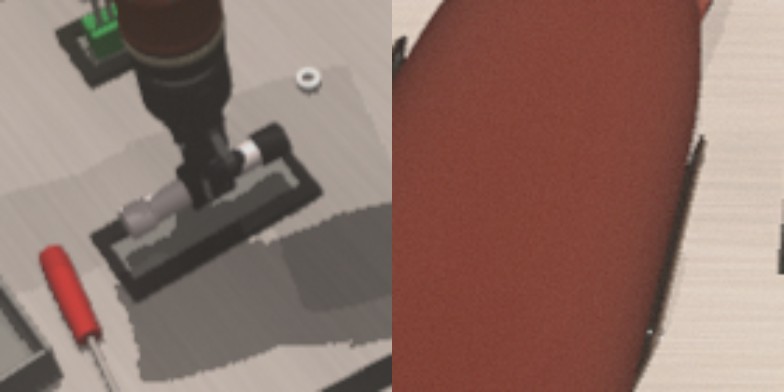

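The pump hangs parallel over its foam (left crop, from (140,215) to (275,140)), centred lengthwise. I'm lowering it.

Call:
carry_out(increments=[0, 0, -2, 0, 0, 0, 255, 0, 0, -3.5, 0, 0, 0, 255, 0, 0, -4.2, 0, 0, 0, 255, 0, 0, -4.55, 0, 0, 0, 255, 0, 0, -4.55, 0, 0, 0, 255, 0, 0, -4.55, 0, 0, 0, 255, 0, 0, -4.55, 0, 0, 0, 255])

```text
time_s: 17.25
tcp_pos: [0.6354, -0.1272, 0.0355]
ee_rot: [[-0.999, 0.049, 0.001], [0.049, 0.999, -0.0], [-0.001, -0.0, -1.0]]
contact_force: [-0.2, 0.3, -0.9]
width: 0.346
gripper_force: 50.5
```

Next: release, rise, then go to the reflector at (352, 283.5), yaw 172°.

Call:
carry_out(increments=[0, 0, 0, 0, 0, 0, 120, 0, 0, 0, 0, 0, 0, 60, 0, 0, 0, 0, 0, 0, 0, 0, 0, 0, 0, 0, 0, 0, 0, 0, 3, 0, 0, 0, 0, 0, 0, 7, 0, 0, 0, 0, 0, 0, 10, 0, 0, 0, 0, 0, 0, 10, 0, 0, 0, 0])

```text
time_s: 18.05
tcp_pos: [0.6376, -0.1279, 0.1396]
ee_rot: [[-0.999, 0.049, 0.007], [0.049, 0.999, -0.002], [-0.007, -0.002, -1.0]]
contact_force: [0.7, 1.0, 1.0]
width: 1.001
gripper_force: 0.0
```

Call:
carry_out(increments=[-28.3, 41.1, 0, 0, 0, -0.091, 0, -28.3, 41.1, 0, 0, 0, -0.091, 0, -28.3, 41.1, 0, 0, 0, -0.091, 0, -28.3, 41.1, 0, 0, 0, -0.091, 0, -28.3, 41.1, 0, 0, 0, -0.091, 0, -28.3, 41.1, 0, 0, 0, -0.091, 0, -28.3, 41.1, 0, 0, 0, -0.091, 0, -28.3, 41.1, 0, 0, 0, -0.091, 0, -28.3, 41.1, 0, 0, 0, -0.091, 0, -28.3, 41.1, 0, 0, 0, -0.091, 0])

```text
time_s: 19.05
tcp_pos: [0.3503, 0.2852, 0.1345]
ee_rot: [[-0.99, 0.14, -0.0], [0.14, 0.99, 0.0], [0.0, 0.0, -1.0]]
contact_force: [1.2, 0.5, -0.6]
width: 0.995
gripper_force: 0.0
```

Call:
carry_out(increments=[0, 0, 0, 0, 0, 0, 0, 0, 0, 0, 0, 0, 0, 0, 0, 0, 0, 0, 0, 0, 0])

```text
time_s: 19.35
tcp_pos: [0.3523, 0.2834, 0.1346]
ee_rot: [[-0.99, 0.14, 0.0], [0.14, 0.99, -0.0], [-0.0, -0.0, -1.0]]
contact_force: [-0.0, 1.7, 0.0]
width: 1.0
gripper_force: 0.0
```

```bash
python3 - <<'E'
from h import *
d=grab('scene');e=grab('top')
a=cv2.resize(d['pixels'][180:320,130:270,::-1],None,fx=2.8,fy=2.8);b=cv2.resize(d['pixels'][200:340,330:470,::-1],None,fx=2.8,fy=2.8)
cv2.imwrite('pics/a7.png',np.hstack([a,b]))
E
```

```text
(no output)
```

View pics/a7.png

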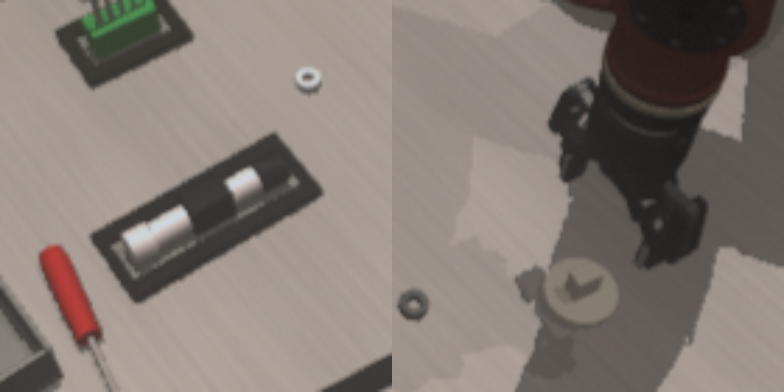

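The pump lies in its cutout (left crop), and the jaws straddle the reflector (right crop (580,290)) seen at height. I'm descending and gripping the block.

Call:
carry_out(increments=[0, 0, -5, 0, 0, 0, 0, 0, 0, -8, 0, 0, 0, 0, 0, 0, -9.75, 0, 0, 0, 0, 0, 0, -9.75, 0, 0, 0, 0, 0, 0, -9.75, 0, 0, 0, 255, 0, 0, -9.75, 0, 0, 0, 255, 0, 0, -9.75, 0, 0, 0, 255, 0, 0, -9.75, 0, 0, 0, 255, 0, 0, -9.75, 0, 0, 0, 255, 0, 0, -9.75, 0, 0, 0, 255], force=80)

```text
time_s: 20.45
tcp_pos: [0.3524, 0.2842, 0.0381]
ee_rot: [[-0.99, 0.139, 0.001], [0.139, 0.99, 0.001], [-0.001, 0.001, -1.0]]
contact_force: [-0.6, -0.9, 7.8]
width: 0.171
gripper_force: 78.9
```

Call:
carry_out(increments=[0, 0, 0, 0, 0, 0, 255, 0, 0, 0, 0, 0, 0, 255, 0, 0, 0, 0, 0, 0, 255, 0, 0, 0, 0, 0, 0, 255, 0, 0, 0, 0, 0, 0, 255, 0, 0, 3, 0, 0, 0, 255, 0, 0, 6, 0, 0, 0, 255, 0, 0, 6, 0, 0, 0, 255, 0, 0, 6, 0, 0, 0, 255])

```text
time_s: 21.35
tcp_pos: [0.3524, 0.2842, 0.0978]
ee_rot: [[-0.99, 0.139, 0.002], [0.139, 0.99, 0.001], [-0.001, 0.001, -1.0]]
contact_force: [-0.2, 0.1, -0.1]
width: 0.168
gripper_force: 78.2
```

```bash
python3 - <<'E'
from h import *
s=ctrl.sense();print(s['time_s'],s['tcp_pos'],s['ee_rot'].round(3).tolist())
d=grab('scene');e=grab('top');np.savez('s8.npz',**d)
b=cv2.resize(d['pixels'][230:330,350:450,::-1],None,fx=4,fy=4);a=cv2.resize(e['pixels'][200:300,100:200,::-1],None,fx=4,fy=4)
cv2.imwrite('pics/a8.png',np.hstack([a,b]))
E
```

```text
21.35 [0.35237836 0.28421157 0.09780874] [[-0.99, 0.139, 0.002], [0.139, 0.99, 0.001], [-0.001, 0.001, -1.0]]
```

View pics/a8.png

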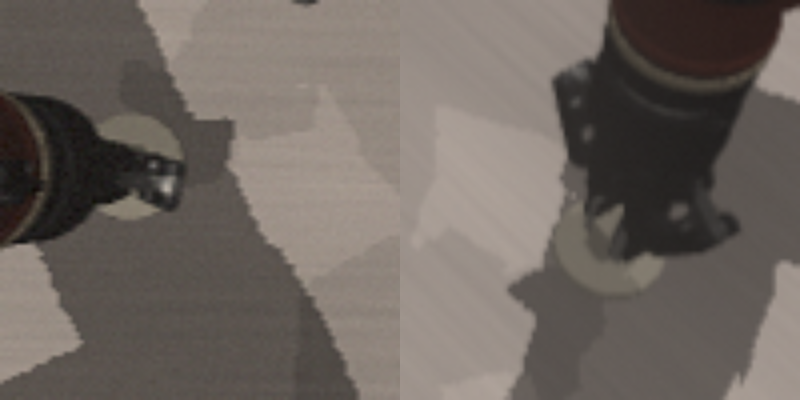

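```bash
python3 - <<'E'
from h import *
t=dict(np.load('top0.npz'));s=dict(np.load('s8.npz'))
print(ray(t,132.6,241.25,.0737)*1000, ray(s,402.5,292,.0737)*1000)
# module in scene view: dark rim
s=dict(np.load('scene0.npz'));g=cv2.cvtColor(s['pixels'],cv2.COLOR_RGB2GRAY)
m=np.zeros_like(g);m[355:420,325:398]=g[355:420,325:398]<75
c=max(cv2.findContours(m,0,1)[0],key=cv2.contourArea)[:,0]
P=np.array([ray(s,a,b,.016)[:2]*1000 for a,b in c],np.float32);print(cv2.minAreaRect(P),c.max(0))
E
```

```text
[350.69054574 282.04905932  73.7       ] [352.39123912 287.72385819  73.7       ]
((567.9110107421875, 380.9647521972656), (119.6488037109375, 83.146484375), 4.53799295425415) [392 419]
```

Call:
carry_out(increments=[21.4, 9.4, 0, 0, 0, 0, 255, 21.4, 9.4, 0, 0, 0, 0, 255, 21.4, 9.4, 0, 0, 0, 0, 255, 21.4, 9.4, 0, 0, 0, 0, 255, 21.4, 9.4, 0, 0, 0, 0, 255, 21.4, 9.4, 0, 0, 0, 0, 255, 21.4, 9.4, 0, 0, 0, 0, 255, 21.4, 9.4, -3, 0, 0, 0, 255, 21.4, 9.4, -3, 0, 0, 0, 255, 21.4, 9.4, -3, 0, 0, 0, 255])

```text
time_s: 22.45
tcp_pos: [0.5643, 0.3773, 0.0669]
ee_rot: [[-0.99, 0.139, -0.002], [0.139, 0.99, -0.001], [0.002, -0.002, -1.0]]
contact_force: [-0.4, -0.1, -0.1]
width: 0.168
gripper_force: 78.3
```

```bash
python3 - <<'E'
from h import *
s=ctrl.sense();print(s['time_s'],s['tcp_pos'],s['contact_force'])
d=grab('scene');e=grab('top')
b=cv2.resize(d['pixels'][320:420,310:410,::-1],None,fx=4,fy=4);a=cv2.resize(e['pixels'][105:205,60:160,::-1],None,fx=4,fy=4)
cv2.imwrite('pics/a9.png',np.hstack([a,b]))
E
```

```text
22.45 [0.56434009 0.37726925 0.06688489] [-0.37857676 -0.07957227 -0.1269443 ]
```

View pics/a9.png

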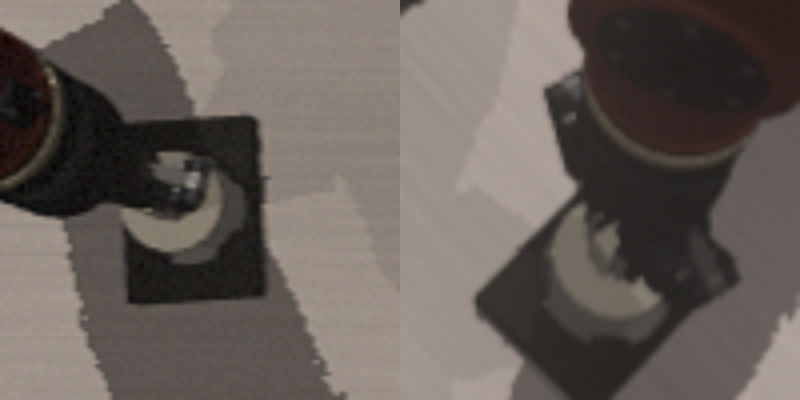

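```bash
python3 - <<'E'
from h import *
e=grab('top');s=ctrl.sense();print(s['tcp_pos'])
im=e['pixels'][105:205,60:160].astype(int);g=im.mean(2)
m=((g>105)).astype(np.uint8);m[:36]=0;m[:,:29]=0;m[:, 58:]=0;m[68:]=0
c=max(cv2.findContours(m,0,1)[0],key=cv2.contourArea)[:,0].astype(float)
c=c[(c[:,1]>c[:,1].mean()+2)]
A=np.c_[2*c,np.ones(len(c))];q=np.linalg.lstsq(A,(c**2).sum(1),rcond=None)[0]
print(q[:2]+[60,105],'r',np.sqrt(q[2]+q[0]**2+q[1]**2))
z=s['tcp_pos'][2]-.0381+.014
print(ray(e,q[0]+60,q[1]+105,z)*1000,ray(e,102,155,z)*1000)
E
```

```text
[0.56621033 0.37811756 0.06862902]
[101.9233341  154.57510987] r 11.670026621165288
[564.55291719 377.63727802  44.52901935] [563.48536582 377.39797811  44.52901935]
```

The disc is centred over the round cutout to about 1 mm, both seen by the same camera. I'm pressing down in steps.

Call:
carry_out(increments=[0, -0.1, -1, 0, 0, 0, 255, 0, -0.1, -1.3, 0, 0, 0, 255, 0, -0.1, -1.6, 0, 0, 0, 255, 0, -0.1, -1.9, 0, 0, 0, 255, 0, -0.1, -2.2, 0, 0, 0, 255, 0, -0.1, -2.5, 0, 0, 0, 255, 0, -0.1, -2.6, 0, 0, 0, 255, 0, -0.1, -2.6, 0, 0, 0, 255, 0, -0.1, -2.6, 0, 0, 0, 255], force=100)

```text
time_s: 23.5
tcp_pos: [0.5664, 0.3775, 0.0432]
ee_rot: [[-0.99, 0.139, 0.002], [0.139, 0.99, 0.001], [-0.001, 0.002, -1.0]]
contact_force: [-4.3, -0.0, 16.7]
width: 0.159
gripper_force: 104.8
```

Call:
carry_out(increments=[0, 0, -0.2, 0, 0, 0, 255, 0, 0, -0.2, 0, 0, 0, 255, 0, 0, -0.2, 0, 0, 0, 255])

```text
time_s: 23.8
tcp_pos: [0.5664, 0.3775, 0.0432]
ee_rot: [[-0.99, 0.139, 0.002], [0.139, 0.99, 0.002], [-0.002, 0.002, -1.0]]
contact_force: [-11.1, -3.8, 34.0]
width: 0.165
gripper_force: 107.1
```

The height stays at 43.2 mm while the force doubles, so the reflector is on the floor. I'll relieve the load, release and retreat clear for a check.

Call:
carry_out(increments=[0, 0, 0.3, 0, 0, 0, 255, 0, 0, 0.3, 0, 0, 0, 120, 0, 0, 0.3, 0, 0, 0, 60, 0, 0, 0.3, 0, 0, 0, 0, 0, 0, 0.3, 0, 0, 0, 0, 0, 0, 3, 0, 0, 0, 0, 0, 0, 7, 0, 0, 0, 0, 0, 0, 11, 0, 0, 0, 0, 0, 0, 15, 0, 0, 0, 0, 0, 0, 15, 0, 0, 0, 0])

```text
time_s: 24.8
tcp_pos: [0.5686, 0.3783, 0.1955]
ee_rot: [[-0.99, 0.139, 0.008], [0.139, 0.99, 0.004], [-0.008, 0.005, -1.0]]
contact_force: [1.6, 0.9, 0.4]
width: 1.001
gripper_force: 0.0
```

Call:
carry_out(increments=[-28, -8, 3, 0, 0, 0, 0, -28, -8, 3, 0, 0, 0, 0, -28, -8, 3, 0, 0, 0, 0, -28, -8, 3, 0, 0, 0, 0, -28, -8, 3, 0, 0, 0, 0, -28, -8, 3, 0, 0, 0, 0, -28, -8, 3, 0, 0, 0, 0, -28, -8, 3, 0, 0, 0, 0, -28, -8, 3, 0, 0, 0, 0, -28, -8, 3, 0, 0, 0, 0])

```text
time_s: 25.8
tcp_pos: [0.2869, 0.2971, 0.219]
ee_rot: [[-0.99, 0.14, -0.0], [0.14, 0.99, -0.0], [0.0, -0.0, -1.0]]
contact_force: [-0.1, 0.2, -0.6]
width: 0.998
gripper_force: 0.0
```

```bash
python3 - <<'E'
from h import *
e=grab('top');d=grab('scene')
a=cv2.resize(e['pixels'][80:200,80:430,::-1],None,fx=2.28,fy=2.28,interpolation=2)
f=lambda x,y:cv2.resize(d['pixels'][y:y+90,x:x+110,::-1],(266,218),interpolation=2)
b=np.hstack([f(320,330),f(220,280),f(130,150)])
cv2.imwrite('pics/fin.png',np.vstack([a[:,:798],b]))
E
```

```text
(no output)
```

View pics/fin.png

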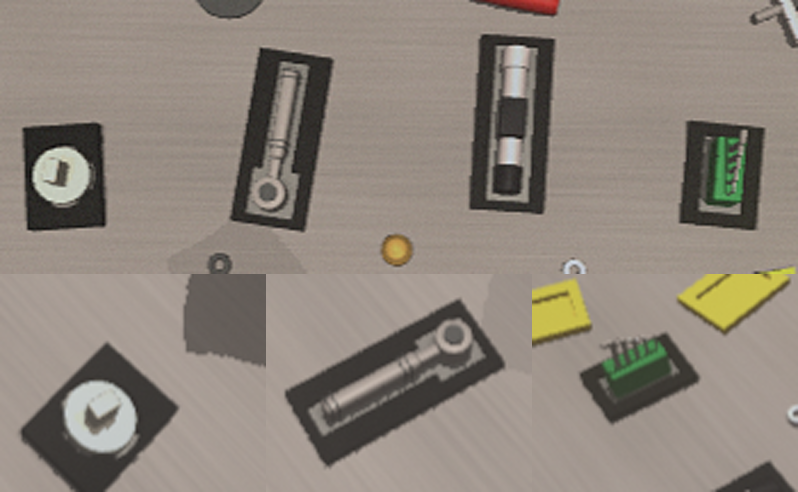

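All four are in their cutouts: reflector at (62,175), ratchet with its head at (268,192), pump at (514,118), holder at (725,170). The gripper is clear of everything.

```bash
python3 -c "from bench import ctrl;print(ctrl.sign_off())"
```

```text
the job is handed in; nothing more can be done
None
```

I put the hex key holder, ratchet handle, pump and reflector each into its own cutout, and handed the job in at about 26 s; the final pictures show all four seated, but no verdict came back.

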